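# Lay the rocket parts in their glueing cradles

### The job

Lay out the parts for glueing: put the long pale aluminium tube in the long V cradle, the short thick aluminium tube in the middle-sized cradle, the small white card tube in the smallest cradle, each lying centred along its cradle and down in the V, and stand the blue cap upright, near the middle, inside the rim of the round plywood tray. Any order will do; leave all four parts in place, released and at rest.

Things in the scene. Friction and masses are not known exactly. Their poses are not given: they have to be found in the camera images.
- long_tube: loose bare aluminium tube, pale, almost white to look at, 150 mm long, 38 mm diameter, lying on the bench (it can roll). Origin: on its axis at mid-length, 19 mm above the bench at the start. Its x axis runs along the tube; its y and z turn as it rolls. Grasp across the tube from above
- short_tube: loose bare aluminium tube, pale, almost white to look at, 64 mm long, 38 mm diameter, lying on the bench (it can roll). Origin: on its axis at mid-length, 19 mm above the bench. x runs along the tube
- card_tube: loose white thin-walled card tube, 45 mm long, 27 mm diameter, lying on the bench (it can roll). Origin: on its axis at mid-length, 13 mm above the bench. x runs along the tube
- cap: loose blue printed round cap, 42 mm diameter, 24 mm high, standing on the bench, hollow at the top. Origin: centre of its underside; z points up
- long_cradle: fixed plywood V cradle, the longest: a trough 164 mm long, open at both ends, on a foot plate 50 mm wide and 10 mm thick. Origin: centre of its underside, on the bench; x runs along the trough, z up. The two sides slope at 45 degrees, meet 13 mm above the bench and end at rims 28 mm up and 30 mm apart (34 mm over the outsides). A 38 mm tube lying home in it has its axis 40 mm above the bench, straight over the origin, and fingers astride that tube pass outside the rims
- short_cradle: fixed plywood V cradle of the same section as the longest (38 mm tube axis 40 mm above the bench when home), but 80 mm long. Origin: centre of its underside; x runs along the trough
- small_cradle: fixed plywood V cradle, the smallest: 56 mm long, foot plate 38 mm wide and 10 mm thick, sides sloping at 45 degrees from 13 mm above the bench to rims 23.5 mm up and 21 mm apart (25 mm over the outsides). The 27 mm card tube lying home has its axis 32 mm above the bench. Origin: centre of its underside; x runs along the trough
- cap_tray: fixed round plywood tray, 72 mm diameter: flat floor 12 mm above the bench inside a low raised rim, rim top 15 mm above the bench, 60 mm free inside the rim. Origin: centre of its underside, on the bench

How it is judged:
At the end, for the whole second after the job is handed in: Each tube rests down in its own V cradle: axis height within 4 mm of home, middle within 14 mm (card tube 12) of the cradle's, along it within 0.12 rad (card 0.15); the cap stands upright (0.1 rad) on the tray floor within 11 mm of its centre; all at rest (horizontal distance between long_tube and long_cradle below 0.014 m and z of long_tube in the frame of long_cradle between 0.036 and 0.044 m and angle between the x axis of long_tube and the x axis of long_cradle, either way round below 0.12 rad and horizontal distance between short_tube and short_cradle below 0.014 m and z of short_tube in the frame of short_cradle between 0.036 and 0.044 m and angle between the x axis of short_tube and the x axis of short_cradle, either way round below 0.12 rad and horizontal distance between card_tube and small_cradle below 0.012 m and z of card_tube in the frame of small_cradle between 0.028 and 0.036 m and angle between the x axis of card_tube and the x axis of small_cradle, either way round below 0.15 rad and horizontal distance between cap and cap_tray below 0.011 m and z of cap in the frame of cap_tray between 0.009 and 0.015 m and angle between cap's own z axis and vertical below 0.1 rad and linear speed of each of long_tube, short_tube, card_tube, cap below 0.02 m/s); the robot touches nothing.
It also fails if it takes over 96 s, if anything falls off the work surface, if the arm or the gripper's body presses on something with over 40 N, if the wrist force passes 120 N, or if a joint passes its speed limit or range.

### The arm

A 6-joint arm with a two-finger parallel gripper is mounted at the origin on a cart in front of the work surface, level with it; the furniture and walls round the work are solid. World frame = base frame: x ahead of the robot, y to its left, z up, the work surface at z = 0. Lengths are in m, angles in rad, forces in N, time in s.
With the tool pointing down it reaches from about 0.425 to 0.925 m from the base axis. Payload 12.5 kg.
Tool frame: the origin (TCP) lies where the fingers leave the gripper's body, on its centre line; the fingertips stand 73 mm ahead of it and the grasp point (between the pads) lies 54 mm ahead of it (ctrl.finger_overhang is the distance from the TCP to the fingertips, in m); z points along the fingers, y is the line along which they close (so a half turn about z gives the same grasp; the last joint's range is limited). The gripper opens to 85 mm and grips with 20 to 120 N. Pads are 22 mm wide; open, the fingers measure 114 mm over their backs; the gripper's body (76 mm by 85 mm) begins 54 mm behind the grasp point. The pads swing forward as they close: fully open they stand 13 mm farther back than shut.
Start: joints at [1.17, 0.491, 1.559, -0, 1.092, -0.106], TCP at [0.182, 0.598, 0.304] pointing down, gripper open.
Joint ranges: [-3.1, 3.1], [-0.84, 2.19], [0.05, 2.79], [-1.13, 4.28], [0.06, 2.93], [-2.69, 2.69]. Speed limits (rad/s): [2.22, 2.22, 2.79, 3.14, 3.14, 3.14].

### API

Orientations are given as a unit quaternion [x, y, z, w].
In Python, from bench import ctrl gives the robot as it stands. Calls block until the motion is done:
- ctrl.move_ptp(position, orientation): joint-space move of the TCP to a pose.
- ctrl.line_to(position, ori=None, v=0.15, max_force=None): straight line of the TCP; ori=None keeps the orientation; v is the mean speed in m/s. With max_force (N) it stops when the force on the tool has changed by that much, and returns True; else False.
- ctrl.set_joints(angles): joint-space move.
- ctrl.set_gripper(opening, squeeze=None): finger opening in m; squeeze is the grip in N (None keeps the last); returns when the fingers have stopped.
- ctrl.sleep(seconds).
- ctrl.inverse_kinematics(position, orientation): joint angles nearest the present ones, or None.
- ctrl.observe(): the state.
- ctrl.get_image(name): name is "scene" or "top"; returns the picture (384x512x3 uint8, blue, green, red); there is no depth.
- ctrl.get_calibration(name): a dict with "camera_matrix" (3x3 intrinsics, pixels), "eye" and "rotation" of the camera in the world. Camera axes: x right, y down, z forward; pixel columns grow to the right and rows downward; lengths in m; the calibration is good to about 2 mm. A picture is of the moment at which its call begins. get_calibration takes no time and is no camera call.
A pose or a line that the arm cannot do raises ctrl.PlanningError and nothing moves.
- ctrl.hand_in(): hands the job in; it is judged then, once.
The state is a dict: "t": time; "joint_pos": joint angles; "joint_vel": joint speeds; "joint_torque": joint torques, N m; "tcp_pos": TCP position; "tcp_rot": TCP orientation; "contact_force": force on the tool from outside, world axes, zero at the start; "ft_torque": the same for the moment, N m; "width": finger opening in m; "grip_force": force on a finger pad.
Only numpy, scipy, OpenCV 4.12 (cv2) and the standard library are available. Lean on these libraries where they do the work, as an engineer would, in place of code of your own. Each camera call takes 0.05 s, during which the arm holds its last target. There are 200 camera calls.

## Working session

There is one attempt and no reset: what is moved stays moved. The work goes in short steps, each a Python script; the robot and the scene stay as the last script left them, time stands still between calls to the robot, and variables do not carry over. Pictures are saved under pics/ and viewed, at most 14 in all, crops included, and the job is handed in when it is done.

```bash
mkdir -p pics; ls; python3 - <<'E'
from bench import ctrl
import cv2
for n in("top","scene"):
    cv2.imwrite(f"pics/{n}0.png",ctrl.get_image(n)); c=ctrl.get_calibration(n); print(n,c)
print(ctrl.observe()["tcp_rot"],ctrl.finger_overhang)
E
```

```text
pics
top {'camera_matrix': array([[476.87084104,   0.        , 250.90975431],
       [  0.        , 476.87084104, 193.58991889],
       [  0.        ,   0.        ,   1.        ]]), 'eye': array([0.42539121, 0.06810736, 1.10275421]), 'rotation': array([-0.70410405,  0.70837377, -0.03480435,  0.03511059])}
scene {'camera_matrix': array([[395.46307953,   0.        , 256.46209539],
       [  0.        , 395.46307953, 197.36858309],
       [  0.        ,   0.        ,   1.        ]]), 'eye': array([ 0.01013402, -0.67678591,  0.54065768]), 'rotation': array([ 0.81287576, -0.2746319 ,  0.15194761, -0.49063453])}
[ 1.46856545e-01  9.89157664e-01 -5.01765634e-04 -1.38964483e-04] 0.0726
```

View pics/top0.png

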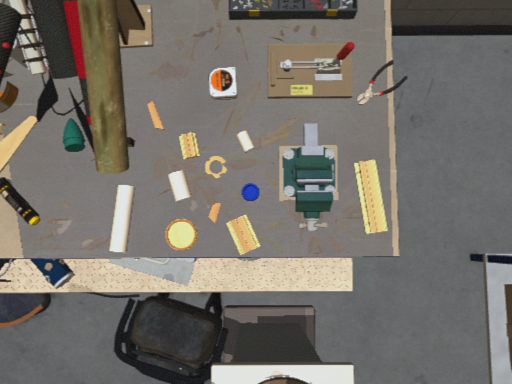

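View pics/scene0.png

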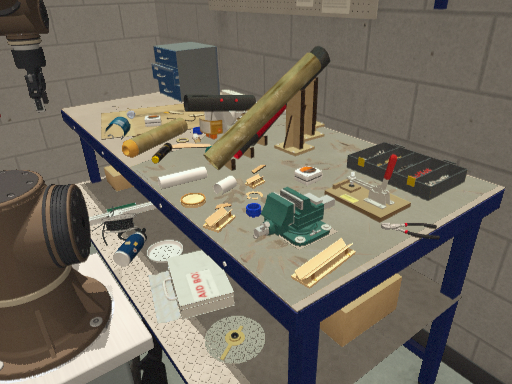

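```bash
cat > h.py <<'E'
from bench import ctrl
import cv2, numpy as np
from scipy.spatial.transform import Rotation as R
def ray(n,uv,z):
    c=ctrl.get_calibration(n); d=R.from_quat(c["rotation"]).apply(np.linalg.inv(c["camera_matrix"])@[*uv,1]) 
    return (c["eye"]+d*(z-c["eye"][2])/d[2])[:2]
def proj(n,p):
    c=ctrl.get_calibration(n); q=c["camera_matrix"]@R.from_quat(c["rotation"]).inv().apply(np.array(p)-c["eye"]); return q[:2]/q[2]
Z=dict(long_tube=.019,short_tube=.019,card_tube=.0135,cap=.024,long_cradle=.010,short_cradle=.010,small_cradle=.010,cap_tray=.015)
S=dict(long_tube=(121,218),short_tube=(179,186),card_tube=(246,141),cap=(250,192),long_cradle=(371,197),short_cradle=(243,234),small_cradle=(189,145),cap_tray=(181,235))
def masks(im):
    hsv=cv2.cvtColor(im,cv2.COLOR_BGR2HSV); h,s,v=cv2.split(hsv)
    return dict(tube=((s<40)&(v>165)),cap=((h>105)&(h<130)&(s>120)),wood=((h>10)&(h<35)&(s>50)&(v>120)))
def kind(k): return "tube" if "tube" in k else "cap" if k=="cap" else "wood"
def find(im,names=S):
    M=masks(im); out={}
    for k in names:
        m=M[kind(k)].astype(np.uint8)*255
        if kind(k)=="wood": m=cv2.morphologyEx(m,cv2.MORPH_CLOSE,np.ones((3,3)))
        cs,_=cv2.findContours(m,cv2.RETR_EXTERNAL,cv2.CHAIN_APPROX_NONE)
        cs=[c for c in cs if cv2.contourArea(c)>60]
        c=max(cs,key=lambda c:cv2.pointPolygonTest(c,S[k],True))
        P=np.array([ray("top",p,Z[k]) for p in c[:,0,:]],np.float32)
        (x,y),(w,hh),a=cv2.minAreaRect(P*1000)
        b=cv2.boxPoints(((x,y),(w,hh),a)); e=b[1]-b[0]; f=b[2]-b[1]; e=e if e@e>f@f else f
        out[k]=(x/1000,y/1000,np.arctan2(e[1],e[0]),max(w,hh),min(w,hh),c)
    return out
E
python3 - <<'E'
from h import *
im=ctrl.get_image("top"); o=find(im)
for k,v in o.items(): print(k,np.round(v[:5],3)); cv2.drawContours(im,[v[5]],-1,(255,0,255),1)
cv2.imwrite("pics/c1.png",cv2.resize(im[110:265,90:400],None,fx=2.5,fy=2.5,interpolation=cv2.INTER_NEAREST))
E
```

```text
long_tube [ 4.80000e-01  3.67000e-01 -1.10000e-01  1.52534e+02  2.91010e+01]
short_tube [ 0.554  0.235  0.283 66.    27.293]
card_tube [ 0.659  0.083  0.452 44.205 16.662]
cap [ 5.3700e-01  7.0000e-02 -6.0000e-03  3.8869e+01  3.6410e+01]
long_cradle [ 5.24000e-01 -1.89000e-01  1.46000e-01  1.67749e+02  9.15930e+01]
short_cradle [ 0.442  0.086  0.417 82.567 54.879]
small_cradle [ 0.65   0.204  0.224 60.146 58.381]
cap_tray [ 0.442  0.228  1.565 72.851 67.965]
```

View pics/c1.png

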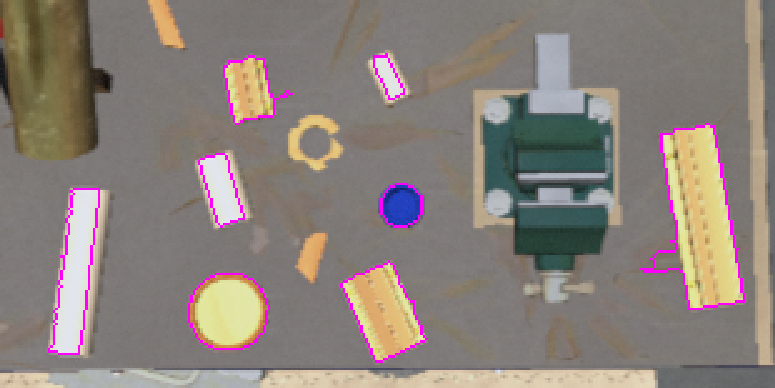

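```bash
sed -i 's/tube=((s<40)&(v>165))/tube=((v>135)\&(s<110))/; s/        cs,_=/        m=cv2.morphologyEx(m,cv2.MORPH_OPEN,np.ones((5,5),np.uint8))\n        cs,_=/' h.py
python3 - <<'E'
from h import *
im=ctrl.get_image("top"); o=find(im)
hs=cv2.cvtColor(im,cv2.COLOR_BGR2HSV); print(hs[230,116:134].tolist())
for k,v in o.items(): print(k,np.round(v[:5],3)); cv2.drawContours(im,[v[5]],-1,(255,0,255),1)
cv2.imwrite("pics/c2.png",cv2.resize(im[110:265,90:400],None,fx=2.5,fy=2.5,interpolation=cv2.INTER_NEAREST))
E
```

```text
[[100, 7, 232], [108, 11, 235], [111, 11, 236], [107, 8, 233], [109, 9, 234], [98, 4, 230], [40, 10, 229], [34, 19, 228], [24, 33, 226], [19, 47, 219], [17, 50, 198], [16, 50, 168], [16, 45, 125], [15, 18, 115], [8, 8, 124], [0, 8, 127], [10, 12, 126], [6, 10, 126]]
long_tube [ 4.79000e-01  3.64000e-01 -1.10000e-01  1.54977e+02  3.77080e+01]
short_tube [ 0.554  0.234  0.265 69.377 38.27 ]
card_tube [ 0.658  0.082  0.417 48.766 28.859]
cap [ 5.3700e-01  7.0000e-02 -6.0000e-03  3.8869e+01  3.6410e+01]
long_cradle [ 5.27000e-01 -2.06000e-01  1.41000e-01  1.67697e+02  5.36260e+01]
short_cradle [ 0.442  0.086  0.417 82.567 54.879]
small_cradle [ 0.648  0.211  0.203 59.169 41.392]
cap_tray [ 0.442  0.228  1.565 72.927 67.965]
```

View pics/c2.png

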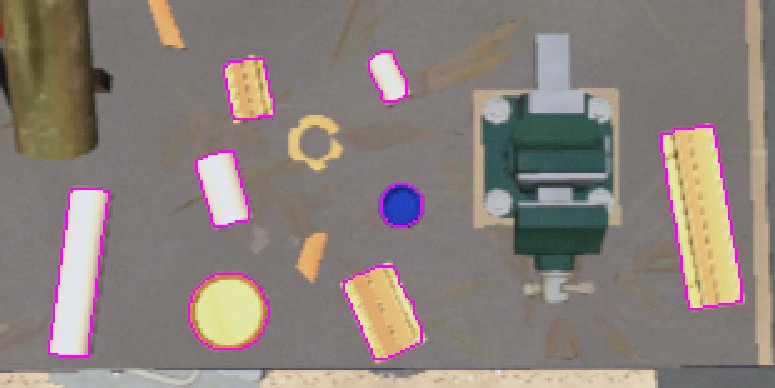

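```bash
cat >> h.py <<'E'
HI=.30
def ori(yaw,flip=0):  # tool down, fingers closing across an axis at yaw
    p=yaw+np.pi/2+flip*np.pi; y=np.array([np.cos(p),np.sin(p),0]); z=np.array([0,0,-1.])
    return R.from_matrix(np.c_[np.cross(y,z),y,z]).as_quat()
def best(x,y,yaw,z=HI):
    c=[]
    for f in(0,1):
        q=ctrl.inverse_kinematics([x,y,z],ori(yaw,f))
        if q is not None: c.append((abs(q[5]),f))
    return ori(yaw,min(c)[1])
def pick(x,y,yaw,z,squeeze,op=.07):
    ctrl.set_gripper(op,squeeze); o=best(x,y,yaw)
    ctrl.move_ptp([x,y,HI],o)
    ctrl.line_to([x,y,z+.03],v=.25); hit=ctrl.line_to([x,y,z],v=.06,max_force=10)
    ctrl.set_gripper(0,squeeze); ctrl.sleep(.2)
    s=ctrl.observe(); print("grip",hit,round(s["width"],4),round(s["grip_force"],1),s["tcp_pos"].round(4) if hasattr(s["tcp_pos"],"round") else s["tcp_pos"])
    ctrl.line_to([x,y,HI],v=.2); s=ctrl.observe(); print("lift",round(s["width"],4),round(s["t"],1))
def place(x,y,yaw,z,op):
    o=best(x,y,yaw); ctrl.move_ptp([x,y,HI],o)
    ctrl.line_to([x,y,z+.02],v=.2); hit=ctrl.line_to([x,y,z],v=.03,max_force=12)
    s=ctrl.observe(); print("place",hit,np.round(s["tcp_pos"],4),"want z",round(z,4))
    ctrl.set_gripper(op); ctrl.sleep(.2); ctrl.line_to([x,y,HI],v=.25); print("t",round(ctrl.observe()["t"],1))
E
python3 - <<'E'
from h import *
o=find(ctrl.get_image("top")); import json
json.dump({k:[float(a) for a in v[:3]] for k,v in o.items()},open("p.json","w"))
def tri(a,b):
    A=[];B=[]
    for n,uv in(("top",a),("scene",b)):
        e=ctrl.get_calibration(n)["eye"]; d=np.r_[ray(n,uv,0),0]-e; d/=np.linalg.norm(d); M=np.eye(3)-np.outer(d,d); A.append(M);B.append(M@e)
    return np.linalg.lstsq(np.vstack(A),np.hstack(B),rcond=None)[0]
print("brown end",tri((112,168),(215,160)).round(3), "vise top",tri((310,150),(292,192)).round(3))
for k,v in o.items():
    qs=[ctrl.inverse_kinematics([v[0],v[1],z],ori(v[2],f)) for z in(.09,HI) for f in (0,1)]
    print(k,[None if q is None else np.round(q[5],2) for q in qs],proj("scene",[v[0],v[1],.02]).round())
E
```

```text
brown end [0.598 0.376 0.041] vise top [ 0.6   -0.046  0.099]
long_tube [np.float64(-0.92), np.float64(2.22), np.float64(-0.92), np.float64(2.22)] [182. 177.]
short_tube [np.float64(-1.56), np.float64(1.58), np.float64(-1.56), np.float64(1.58)] [225. 185.]
card_tube [np.float64(-2.0), np.float64(1.14), np.float64(-2.0), np.float64(1.14)] [285. 193.]
cap [np.float64(-1.56), np.float64(1.59), np.float64(-1.56), np.float64(1.59)] [253. 208.]
long_cradle [np.float64(-2.2), np.float64(0.94), np.float64(-2.2), np.float64(0.94)] [324. 259.]
short_cradle [np.float64(-1.94), np.float64(1.2), np.float64(-1.94), np.float64(1.2)] [219. 217.]
small_cradle [np.float64(-1.55), np.float64(1.59), np.float64(-1.55), np.float64(1.59)] [255. 178.]
cap_tray [None, np.float64(0.35), None, np.float64(0.35)] [192. 196.]
```

```bash
python3 - <<'E'
from h import *
import json; p=json.load(open("p.json"))
pick(*p["long_tube"],.081,60); place(*p["long_cradle"],.103,.055)
cv2.imwrite("pics/a1.png",ctrl.get_image("scene"))
E
```

```text
grip False 0.0365 59.8 [0.4787 0.364  0.0816]
lift 0.0367 5.4
place True [ 0.5267 -0.2052  0.1033] want z 0.103
t 10.5
```

View pics/a1.png

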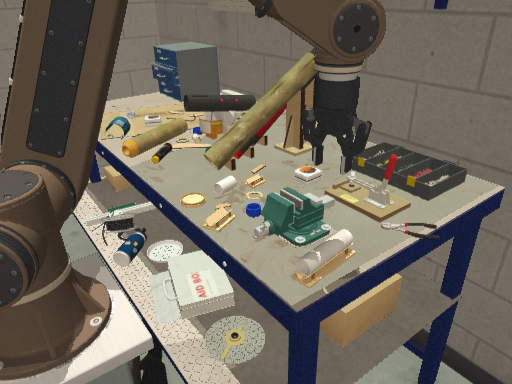

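The long tube lies in its cradle (scene, about (325,253)), with no sign of tilt. I'll go on with the short tube, then the card tube.

```bash
python3 - <<'E'
from h import *
import json; p=json.load(open("p.json"))
pick(*p["short_tube"],.081,60); place(*p["short_cradle"],.103,.055)
pick(*p["card_tube"],.078,20,.06); place(*p["small_cradle"],.0975,.045)
cv2.imwrite("pics/a2s.png",ctrl.get_image("scene")[120:300,150:400])
cv2.imwrite("pics/a2.png",cv2.resize(ctrl.get_image("top")[110:265,90:400],None,fx=2.5,fy=2.5))
E
```

```text
grip False 0.0367 59.7 [0.5539 0.2336 0.0816]
lift 0.0367 16.4
place True [0.4418 0.086  0.1038] want z 0.103
t 21.9
grip False 0.0258 21.5 [0.6585 0.0817 0.0784]
lift 0.0258 26.4
place False [0.6481 0.212  0.0974] want z 0.0975
t 32.0
```

View pics/a2.png

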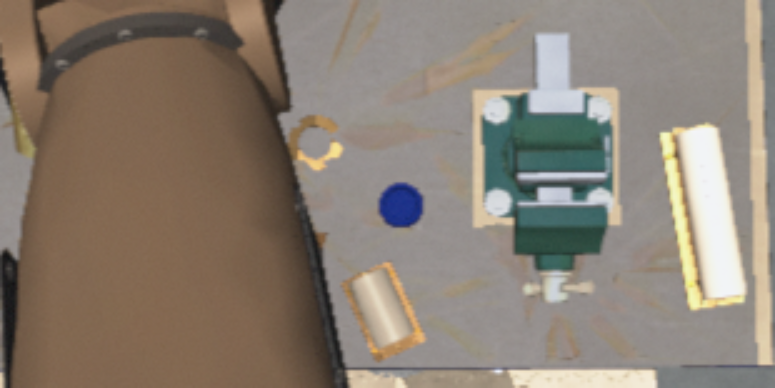

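The top view shows the short tube centred in its cradle at crop (383,310). The long tube is in its cradle at (712,210), reaching about equally near both ends. The arm hides the small cradle. Next is the cap, after which I'll move the arm out of view and measure everything.

```bash
python3 - <<'E'
from h import *
import json; p=json.load(open("p.json"))
c=p["cap"]; t=p["cap_tray"]
pick(c[0],c[1],0,.078,25,.075); place(t[0],t[1],0,.0905,.06)
ctrl.move_ptp([.182,.598,.304],[0.146856545,0.989157664,-5.01765634e-04,-1.38964483e-04])
im=ctrl.get_image("top"); M=masks(im)
H=dict(long_tube=("long_cradle",.04),short_tube=("short_cradle",.04),card_tube=("small_cradle",.032),cap=("cap_tray",.036))
for k,(cr,z) in H.items():
    Z[k]=z; S[k]=tuple(map(float,proj("top",[*p[cr][:2],z])))
    v=find(im,[k])[k]; d=v[:2]-np.array(p[cr][:2]); u=np.array([np.cos(p[cr][2]),np.sin(p[cr][2])])
    print(k,"along/across mm",(d@u*1000).round(1),((u[0]*d[1]-u[1]*d[0])*1000).round(1),"yaw",round(v[2]-p[cr][2],3),np.round(v[3:5],1))
    cv2.drawContours(im,[v[5]],-1,(255,0,255),1)
cv2.imwrite("pics/a3.png",cv2.resize(im[110:265,90:400],None,fx=2.5,fy=2.5,interpolation=cv2.INTER_NEAREST))
cv2.imwrite("pics/a3s.png",cv2.resize(ctrl.get_image("scene")[140:300,150:400],None,fx=3,fy=3))
E
```

```text
grip False 0.04 24.9 [0.5374 0.0703 0.0785]
lift 0.0402 36.7
place True [0.442  0.2288 0.0905] want z 0.0905
t 40.8
long_tube along/across mm -2.4 -2.9 yaw -0.001 [163.8  40.1]
short_tube along/across mm 3.8 4.8 yaw 0.0 [70.9 45. ]
card_tube along/across mm 5.9 2.7 yaw -0.038 [47.  31.1]
cap along/across mm -2.0 0.3 yaw -1.558 [35.7 35.7]
```

View pics/a3.png

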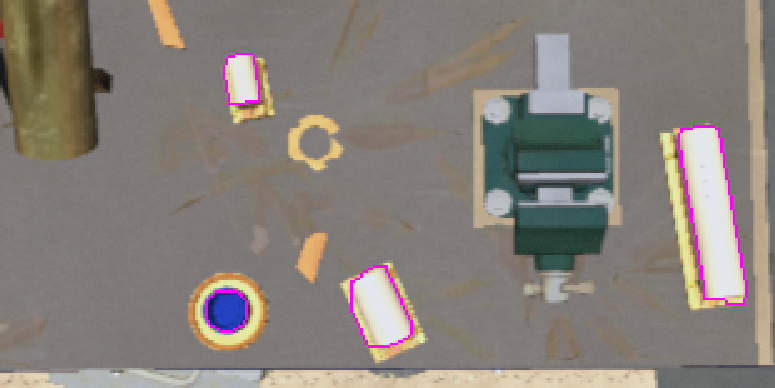

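View pics/a3s.png

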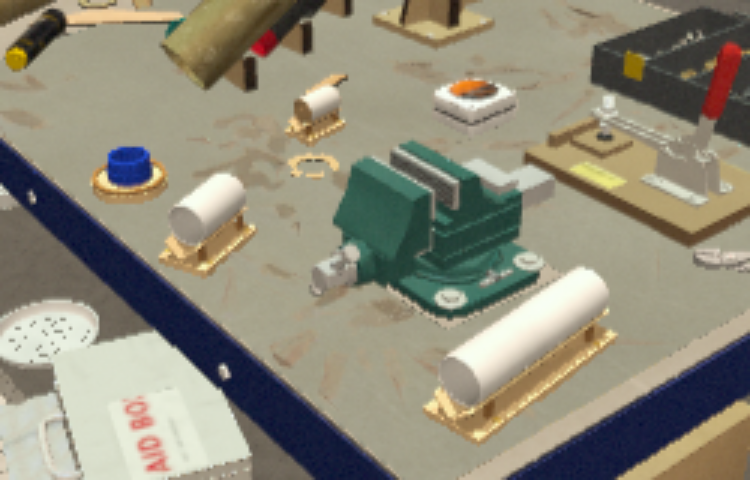

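```bash
python3 - <<'E'
from h import *
import json; p=json.load(open("p.json"))
im=ctrl.get_image("scene")
for cr,L,LC,z,r in(("small_cradle",.045,.056,.032,.0135),("short_cradle",.064,.08,.04,.019),("long_cradle",.15,.164,.04,.019)):
    x,y,a=p[cr]; u=np.array([np.cos(a),np.sin(a)]); n=np.array([-u[1],u[0]]); w=.019 if "small" in cr else .025
    f=[proj("scene",[*(np.array([x,y])+sx*LC/2*u+sy*w*n),.01]) for sx,sy in((1,1),(1,-1),(-1,-1),(-1,1))]
    cv2.polylines(im,[np.int32(np.round(f))],True,(255,0,0),1)
    for s,col in((1,(0,0,255)),(-1,(0,160,0))):
        th=np.linspace(0,2*np.pi,40); e=[proj("scene",[*(np.array([x,y])+s*L/2*u+r*np.cos(t)*n),z+r*np.sin(t)]) for t in th]
        cv2.polylines(im,[np.int32(np.round(e))],True,col,1)
big=cv2.resize(im[160:280,200:360],None,fx=5,fy=5,interpolation=cv2.INTER_NEAREST)
cv2.imwrite("pics/a4.png",big)
E
```

```text
(no output)
```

View pics/a4.png

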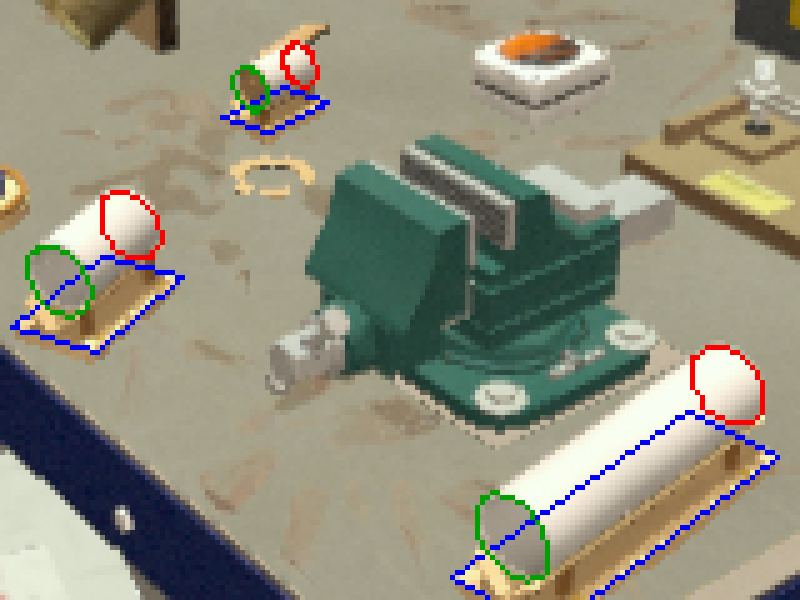

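The home outlines projected into the scene view match all three tubes to about a pixel: card near (250,87), short (60,280), long (513,537). That confirms both height and centring. The cap stands inside the tray rim and the arm is clear.

```bash
python3 -c "
from bench import ctrl
print(ctrl.hand_in())"
```

```text
the job is handed in; nothing more can be done
None
```

The job is handed in: before hand-in, the camera checks showed all three tubes down in their cradles (worst offset about 6 mm, the card tube) and the cap about 2 mm off the tray's centre, all released with the arm clear after about 43 s; no verdict was returned.

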